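# Lay out the biscuit things on the marble slab

### The arm

A 6-joint arm with a two-finger parallel gripper is mounted at the origin on the work surface. World frame = base frame: x ahead of the robot, y to its left, z up, the work surface at z = 0. Lengths are in m, angles in degrees, forces in N, time in s.
With the tool pointing down it reaches from about 0.4 to 0.825 m from the base axis. Payload 7 kg.
Tool frame: the origin (TCP) lies at the very end of the fingers, on their centre line; the grasp point (between the pads) lies 19 mm behind it; z points along the fingers, y is the direction in which the jaws open and shut (so a half turn about z gives the same grasp; the last joint's range is limited). The gripper opens to 88 mm and grips with 3 to 60 N. Pads are 19 mm wide; open, the fingers measure 130 mm over their backs; the gripper's body (78 mm by 193 mm) begins 47 mm behind the grasp point.
Start: joints at [85.892, 20.546, 0.682, 0, -70.136, -16.507], TCP at [0.238, 0.632, 0.227] pointing down, gripper open.
Joint ranges: [-176.03, 176.03], [-82.01, 121.73], [-58.28, 71.71], [-173.87, 95.51], [-174.79, -0.11], [-173.66, 173.66]. Speed limits (degrees/s): [136.94, 136.94, 172.46, 180, 180, 180].

### API

Orientations are given as [roll, pitch, yaw] about the fixed x, y, z axes, in that order (R = Rz(yaw) Ry(pitch) Rx(roll)).
In Python, from plant import ctrl gives the robot as it stands.
- The arm moves only by the tool move_arm, never from a script. Its argument "increments" is a list of rows, each a list of 2 entries, a list of its own where there are three numbers: the shift along the world's x, y, z in mm, then the turn about the world's z in rad. A call has exactly 8 rows; each row shifts and turns the pose as measured when the row begins; what a row does not reach is not made up. A row lasts 1/10 s, in which the tool goes at most 50 mm and 8.59 degrees, less where a joint would pass 70% of its speed; a pose out of reach is approached as far as the arm can. A call with a gripper value outside its range is refused whole. "jaw" is the gripper command: -1 is shut, 1 is fully open, values between are in proportion, set as the call begins (left out, the last holds). The fingers move at their own pace and stop on an object; the grip force is fixed at half the most. Time passes only in rows, so rows that do not move let the fingers close, or fill a call up. It gives the time, the measured TCP pose, the force and the opening at its end, in the units of the state.
- ctrl.get_obs(): the state, without advancing time (a new reading comes with each control period).
- ctrl.snapshot(name): name is "side" or "top" or "wrist"; returns a dict with "color" (420x560x3 uint8, red, green, blue), "fx", "fy", "cx", "cy" (pixels), "R" (3x3) and "t" (3): a world point X has camera coordinates R X + t. Camera axes: x right, y down, z forward; pixel columns grow to the right and rows downward; lengths in m; the calibration is good to about 2 mm. The wrist camera is an equidistant fisheye: a pixel r from the principal point sees the ray r / f radians off the axis. A picture is of the moment at which its call begins. There is no depth.
- ctrl.close_job(): hands the job in, once; it reports no verdict.
The state is a dict: "clock": time; "joint_pos": joint angles; "qvel": joint speeds; "tau": joint torques, N m; "tool_pos": TCP position; "orientation": TCP orientation; "force": force on the tool from outside, world axes, zero at the start; "moment": the same for the moment, N m; "opening": finger opening in m.
Only numpy, scipy, OpenCV 4.12 (cv2) and the standard library are available. Lean on these libraries where they do the work, as an engineer would, in place of code of your own. Each camera call takes 0.05 s, during which the arm holds its last target.

### The job

Set out the biscuit things on the three cork coasters of the marble slab, each standing upright in the middle of its coaster: the tall white ramekin on the coaster next to the glass dish, the low white ramekin on the coaster farthest from the dish, and the steel ring cutter on the coaster between them. The wooden lid belongs on top of the tall ramekin, centred and knob up. Set the ramekins down rather than dropping them, and leave the glass dish, the scoop and the amber spice jar where they are.

Things in the scene. Friction and masses are not known exactly. Their poses are not given: they have to be found in the camera images.
- tall_ramekin: The taller of two white ceramic ramekins, loose: a straight-sided round open pot, 60 mm outer diameter, 66 mm high, 4 mm wall, about 0.22 kg. Starts upright on the counter. Origin: centre of its underside, z axis up along its axis.
- low_ramekin: The lower white ceramic ramekin, loose: straight-sided, round, open, 66 mm outer diameter, 36 mm high, 4 mm wall, about 0.17 kg. Starts upright on the counter. Origin: centre of its underside, z axis up.
- cutter: Round steel biscuit cutter, loose: a plain ring open at both ends, 56 mm outer diameter, 34 mm high, 2.5 mm wall, about 0.06 kg. Starts standing upright on the counter on its rim; keep the same end up. Origin: centre of its underside, z axis up along its axis.
- lid: Wooden lid of the tall ramekin, loose: a flat disc 66 mm across and 8 mm thick with a round upright knob 22 mm across and 30 mm high on its middle (38 mm high in all), about 0.05 kg. Its underside is flat and simply lies on the ramekin's rim. Starts on the counter, knob up. Origin: centre of its underside, z axis up through the knob.
- coaster_a: One of three identical round cork coasters, 84 mm across and 5 mm thick, fixed, lying in a row (about 115 mm from centre to centre) along the white marble slab (130 x 360 mm, 14 mm thick, its sides turned up to 0.2 rad from the counter's). Which name lies where in the row changes from start to start. Origin: centre of its underside, on the slab's top; its top is 5 mm higher, 19 mm above the counter.
- coaster_b: One of three identical round cork coasters, 84 mm across and 5 mm thick, fixed, lying in a row (about 115 mm from centre to centre) along the white marble slab (130 x 360 mm, 14 mm thick, its sides turned up to 0.2 rad from the counter's). Which name lies where in the row changes from start to start. Origin: centre of its underside, on the slab's top; its top is 5 mm higher, 19 mm above the counter.
- coaster_c: One of three identical round cork coasters, 84 mm across and 5 mm thick, fixed, lying in a row (about 115 mm from centre to centre) along the white marble slab (130 x 360 mm, 14 mm thick, its sides turned up to 0.2 rad from the counter's). Which name lies where in the row changes from start to start. Origin: centre of its underside, on the slab's top; its top is 5 mm higher, 19 mm above the counter.
- dish: Round clear glass dish, 110 mm across and 40 mm high, standing on the counter just beyond one end of the slab (which end changes), in line with the coasters: about 135 mm from the centre of the nearest coaster, 250 mm from the middle one and 365 mm from the farthest. Loose, to be left alone. Origin: centre of its underside.
- scoop: Red plastic scoop, 150 mm long, 56 mm wide, 34 mm high, lying on the counter beyond the other end of the slab, handle roughly towards the robot. Loose, to be left alone. Origin: on its underside, midway along its length; x axis from handle to mouth.
- spice_jar: Small amber glass jar with a steel cap, 44 mm across and 62 mm high, standing on the counter among the things to be moved. These five stand in a bowed row between robot and slab, about 140 mm apart, in any order. Loose, to be left alone. Origin: centre of its underside.
Mind the look-alikes: they are no part of the job. What is shaped like the lid but purple or yellow is not meant. What is shaped like the low_ramekin but yellow is not meant.

How it is judged:
By the outcome, as a careful person would: the job done as asked, in the order asked, and still so for the second after the job is handed in, with the robot touching nothing.
It also fails if it takes over 96 s, if anything falls off the work surface, if the arm or the gripper's body presses on something with over 40 N, if the wrist force passes 120 N, or if a joint passes its speed limit or range.

## Working session

There is one attempt and no reset: what is moved stays moved. The work goes in short steps, Python scripts to look and compute and a tool call to move; the robot and the scene stay as the last step left them, time stands still between calls to the robot, and variables do not carry over. Pictures are saved under pics/ and viewed, and the job is handed in when it is done.

Besides the shell and the picture viewer there is one more tool, called after "Emit:" as name(argument=value, ...), one argument or row to a line, values as JSON. move_arm: Moves the arm, as the interface text tells. Its arguments: {"type":"object","properties":{"increments":{"type":"array","items":{"type":"array"}},"jaw":{"type":"number"}},"required":["increments"]}

```bash
ls; mkdir -p pics; python3 - <<'E'
from plant import ctrl
import cv2
print(ctrl.get_obs())
for n in ("side","top","wrist"):
    s=ctrl.snapshot(n); cv2.imwrite(f"pics/{n}0.png",s["color"][:,:,::-1]); print(n,s["fx"],s["cx"],s["cy"],s["R"],s["t"])
E
```

```text
pics
{'clock': 0.0, 'joint_pos': array([ 8.58912723e+01,  2.05892597e+01,  6.32841168e-01, -2.20197150e-02,
       -7.01349435e+01, -1.65060932e+01]), 'qvel': array([ 0.08067533,  0.097976  ,  0.01497246, -0.09340905, -0.03445081,
        0.0103018 ]), 'tau': array([ 1.95192308e-05, -5.82722104e+01,  2.93058532e+01,  6.99723333e+00,
        7.06657040e-03, -1.64618368e-04]), 'tool_pos': array([0.23750614, 0.63130174, 0.22563418]), 'orientation': array([ 1.79906521e+02, -6.11338259e-03, -2.06223148e+01]), 'force': array([-0.22512616,  0.28410106,  0.67089258]), 'moment': array([ 0.05234748, -0.02021693,  0.00851965]), 'opening': 0.0877864762188218}
side 531.6606586112855 268.170192328354 208.8258639605093 [[ 0.84705486 -0.53139641  0.0107663 ]
 [-0.36584836 -0.59762311 -0.71344347]
 [ 0.3855555   0.60038693 -0.70063007]] [-0.43647973  0.20046442  0.94531467]
top 494.4453944839576 278.67858217239717 203.6949538948941 [[-2.03728665e-02 -9.99792147e-01 -7.80842275e-04]
 [-9.96527151e-01  2.03693926e-02 -8.07386184e-02]
 [ 8.07377419e-02 -8.66746569e-04 -9.96735003e-01]] [-0.04233431  0.49770267  1.27994003]
wrist 325.19226210127806 284.33768147653427 210.2645636900169 [[-0.35151494 -0.93617848  0.00266491]
 [-0.9050759   0.34056152  0.25466737]
 [-0.23932168  0.08710744 -0.96702504]] [ 0.67547669 -0.03324745  0.39014736]
```

View pics/top0.png

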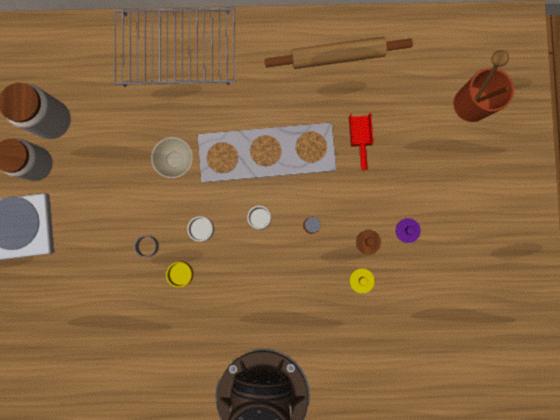

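View pics/side0.png

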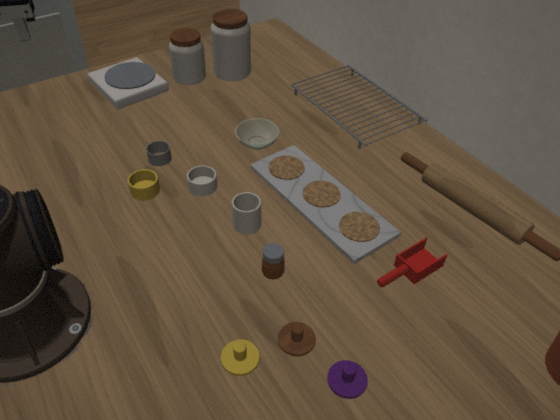

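View pics/wrist0.png

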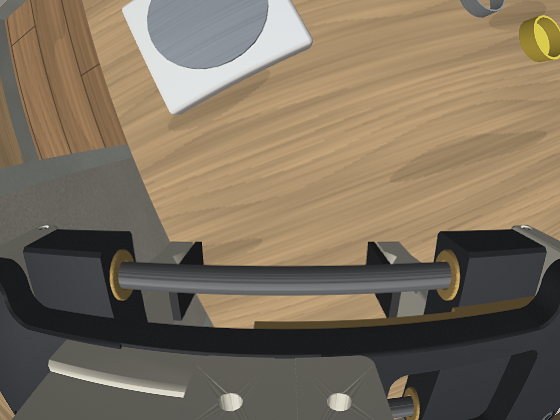

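Top view: coasters are at (222,157), (266,150) and (311,147). The dish is at the left end (172,158), so the tall ramekin goes to (222,157). Cutter is at (147,246), low ramekin (200,229), tall ramekin (260,217), jar (313,225) and wooden lid (368,242). The yellow and purple pieces are decoys. In the wrist view only part of the cutter and the yellow pot show.

```bash
cat > h.py <<'E'
import numpy as np, cv2, pickle, os
from plant import ctrl
def cam(n): return ctrl.snapshot(n)
def ray(s,u,v):
    d=np.array([(u-s["cx"])/s["fx"],(v-s["cy"])/s["fy"],1.0])
    R=np.array(s["R"]);t=np.array(s["t"]); return -R.T@t, R.T@d
def onplane(s,u,v,z):
    c,d=ray(s,u,v); return c+d*(z-c[2])/d[2]
def tri(s1,p1,s2,p2):
    c1,d1=ray(s1,*p1);c2,d2=ray(s2,*p2)
    A=np.stack([d1,-d2],1);k=np.linalg.lstsq(A,c2-c1,rcond=None)[0]
    a=c1+d1*k[0];b=c2+d2*k[1]; return (a+b)/2,np.linalg.norm(a-b)*1000
def proj(s,X):
    p=np.array(s["R"])@X+np.array(s["t"]); return s["fx"]*p[0]/p[2]+s["cx"],s["fy"]*p[1]/p[2]+s["cy"]
E
python3 - <<'E'
from h import *
T=cam("top");S=cam("side")
pickle.dump((T,S),open("s0.pkl","wb"))
a=cv2.resize(T["color"][190:260,130:390],None,fx=3,fy=3,interpolation=cv2.INTER_NEAREST)
b=cv2.resize(S["color"][140:370,110:320],None,fx=2.4,fy=2.4,interpolation=cv2.INTER_NEAREST)
cv2.imwrite("pics/tc.png",a[:,:,::-1]);cv2.imwrite("pics/sc.png",b[:,:,::-1])
for p in [(147,233),(147,246),(130,246),(187,229),(200,229),(260,217),(368,242),(361,250),(222,157),(240,142),(166,210)]: print(p,T["color"][p[1],p[0]],cv2.cvtColor(T["color"],cv2.COLOR_RGB2HSV)[p[1],p[0]])
E
```

```text
(147, 233) [153 113  70] [ 16 138 153]
(147, 246) [147 106  65] [ 15 142 147]
(130, 246) [137 101  63] [ 15 138 137]
(187, 229) [170 150 135] [ 13  53 170]
(200, 229) [194 190 179] [ 22  20 194]
(260, 217) [194 190 185] [ 17  12 194]
(368, 242) [103  54  26] [ 11 191 103]
(361, 250) [93 52 26] [ 12 184  93]
(222, 157) [141 101  61] [ 15 145 141]
(240, 142) [158 153 159] [145  10 159]
(166, 210) [142 105  65] [ 16 138 142]
```

View pics/tc.png

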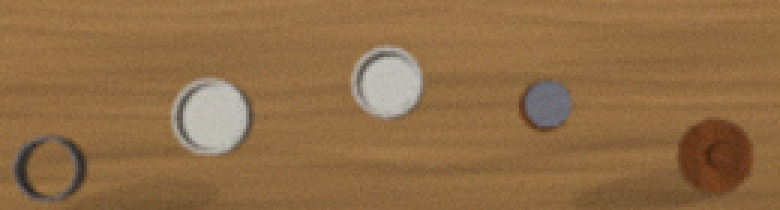

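View pics/sc.png

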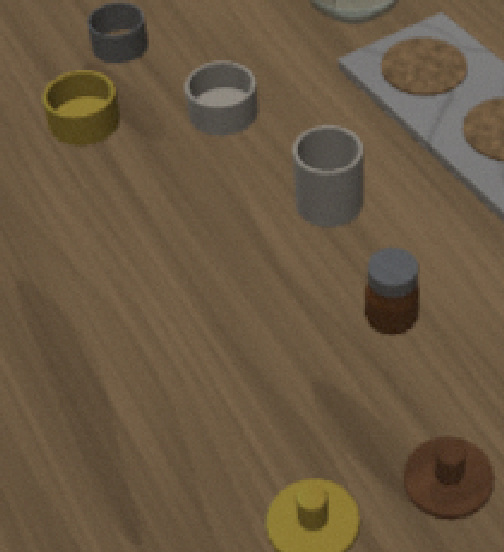

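The top crop, at 3x, shows the cutter, low and tall ramekins, jar and wooden lid clearly apart. The side crop confirms that the taller pot is the one at top-view (260,217).

```bash
cat >> h.py <<'E'
def blob(mask,u,v,r=28):
    m=np.zeros_like(mask); m[max(0,v-r):v+r,max(0,u-r):u+r]=mask[max(0,v-r):v+r,max(0,u-r):u+r]
    cs,_=cv2.findContours(m,cv2.RETR_EXTERNAL,cv2.CHAIN_APPROX_NONE)
    c=max(cs,key=lambda c:cv2.contourArea(cv2.convexHull(c))); h=cv2.convexHull(c); M=cv2.moments(h)
    x,y,w,hh=cv2.boundingRect(h)
    return (M["m10"]/M["m00"],M["m01"]/M["m00"]),(w,hh),h
def lowsat(s,k=95):
    hsv=cv2.cvtColor(s["color"],cv2.COLOR_RGB2HSV); return (hsv[:,:,1]<k).astype(np.uint8)*255
def lidm(s):
    c=s["color"].astype(float); return ((c[:,:,0]>2.75*c[:,:,2]) &(c[:,:,0]<2.6*c[:,:,1])).astype(np.uint8)*255
E
python3 - <<'E'
from h import *
T,S=pickle.load(open("s0.pkl","rb"))
mt,ms=lowsat(T),lowsat(S)
cv2.imwrite("pics/m.png",np.hstack([mt,ms])[::1,::1][:, :]) if 0 else None
for n,pt,ps,r1,r2,z in [("cut",(147,246),(159,154),22,18,.017),("low",(200,229),(202,181),22,22,.018),("tall",(260,217),(247,213),24,27,.033),("jar",(313,225),(273,262),20,22,.031)]:
    a=blob(mt,*pt,r1);b=blob(ms,*ps,r2)
    X,e=tri(T,a[0],S,b[0]); print(n,a[:2],b[:2],X.round(4),round(e,1),"top@z",onplane(T,*a[0],z).round(4),"side@z",onplane(S,*b[0],z).round(4))
a=blob(lidm(T),368,242,22);b=blob(lidm(S),297,336,26)
print("lid",a[:2],b[:2],tri(T,a[0],S,b[0]),onplane(T,*a[0],.006),onplane(S,*b[0],.006))
for pt,ps in [((222,157),(287,167)),((266,150),(321,193)),((311,147),(359,226))]:
    out=[]
    for s,p,r in ((T,pt,24),(S,ps,30)):
        hsv=cv2.cvtColor(s["color"],cv2.COLOR_RGB2HSV); m=cv2.medianBlur((hsv[:,:,1]>75).astype(np.uint8)*255,3)
        n,l,st,ce=cv2.connectedComponentsWithStats(m); k=l[p[1],p[0]]; out.append((ce[k],st[k]))
    print("coaster",[o[1] for o in out],tri(T,out[0][0],S,out[1][0]),onplane(T,*out[0][0],.018),onplane(S,*out[1][0],.018))
E
```

```text
cut ((145.49978768577495, 245.9791932059448), (24, 23)) ((158.4128466327108, 153.2741935483871), (27, 28)) [0.3935 0.2989 0.0143] 0.9 top@z [0.3931 0.2984 0.017 ] side@z [0.3928 0.2954 0.017 ]
low ((199.92761727244485, 228.57502329916122), (27, 26)) ((201.3834015195792, 180.44009351256574), (32, 32)) [0.4356 0.1556 0.0167] 0.2 top@z [0.4357 0.1554 0.018 ] side@z [0.4349 0.1543 0.018 ]
tall ((258.62495385751197, 217.1004060538944), (24, 25)) ((246.2455491646124, 212.59161873459325), (33, 46)) [4.617e-01 4.000e-04 3.300e-02] 0.3 top@z [4.618e-01 3.000e-04 3.300e-02] side@z [4.616e-01 4.000e-04 3.300e-02]
jar ((312.3270440251572, 224.36388140161725), (16, 16)) ((272.9065300896287, 252.31754161331625), (23, 23)) [ 0.4392 -0.137   0.0567] 0.2 top@z [ 0.4402 -0.1388  0.031 ] side@z [ 0.4514 -0.1184  0.031 ]
lid ((368.0711938663746, 241.59328221978822), (25, 24)) ((297.0, 336.66666666666663), (3, 3)) (array([ 0.39336608, -0.28631091,  0.00946636]), np.float64(1.67166075115397)) [ 0.39265049 -0.28649819  0.006     ] [ 0.39548012 -0.2849932   0.006     ]
coaster [array([207, 142,  31,  31, 744], dtype=int32), array([269, 156,  35,  23, 655], dtype=int32)] (array([0.62389248, 0.09570303, 0.01625912]), np.float64(0.08470134700605349)) [0.62361857 0.09548516 0.018     ] [0.6226575  0.09401982 0.018     ]
coaster [array([250, 135,  31,  31, 744], dtype=int32), array([303, 181,  37,  26, 762], dtype=int32)] (array([ 0.64035551, -0.01960243,  0.015987  ]), np.float64(0.1950464562522479)) [ 0.63988672 -0.01960002  0.018     ] [ 0.63902249 -0.02131589  0.018     ]
coaster [array([296, 132,  31,  30, 742], dtype=int32), array([340, 212,  39,  30, 916], dtype=int32)] (array([ 0.64799437, -0.14124085,  0.01596929]), np.float64(0.215330675616588)) [ 0.64750344 -0.14103876  0.018     ] [ 0.64663979 -0.14266367  0.018     ]
```

Emit:
move_arm(
  increments=[
    [[14, -40, 0], -0.076],
    [[14, -40, 0], -0.076],
    [[14, -40, 0], -0.076],
    [[14, -40, 0], -0.076],
    [[14, -40, 0], -0.076],
    [[14, -40, 0], -0.076],
    [[14, -40, 0], -0.076],
    [[14, -40, 0], -0.076],
  ],
  jaw=1,
)

```text
clock: 1.05
tool_pos: [0.3498, 0.3033, 0.2228]
orientation: [179.8, -0.1, -56.4]
force: [1.6, 0.4, 0.0]
opening: 0.0879
```

Emit:
move_arm(
  increments=[
    [[14, -38, -4], -0.073],
    [[14, -38, -4], -0.073],
    [[14, -38, -4], -0.073],
    [[14, -38, -4], -0.073],
    [[14, -38, -4], -0.073],
    [[14, -38, -4], -0.073],
    [[14, -37, -4], -0.073],
    [[14, -36, -4], -0.073],
  ],
)

```text
clock: 1.85
tool_pos: [0.4637, -0.0108, 0.193]
orientation: [-179.7, 0.2, -91.1]
force: [1.6, 0.5, 1.3]
opening: 0.088
```

```bash
python3 - <<'E'
from h import *
o=ctrl.get_obs();print(o["tool_pos"],o["orientation"],o["joint_pos"],o["force"])
s=cam("wrist");cv2.imwrite("pics/w1.png",s["color"][:,:,::-1]);pickle.dump(s,open("w1.pkl","wb"))
E
```

```text
[ 0.46372357 -0.01083012  0.19296907] [-1.79702161e+02  1.70259256e-01 -9.11480082e+01] [ 2.30570425e+01  1.63620796e+00 -2.79706905e+01 -3.82862262e-02
 -6.00516465e+01 -2.41864788e+01] [1.55880439 0.53175257 1.29652143]
```

View pics/w1.png

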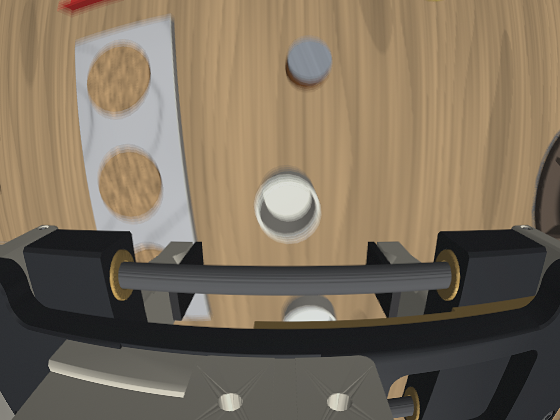

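The wrist view shows the tall pot's rim centred near (288,205), with the jar at (309,62). Next I'll cross-check by casting the rim onto the z = 66 mm plane.

```bash
cat >> h.py <<'E'
def fray(s,u,v):
    x,y=u-s["cx"],v-s["cy"]; r=np.hypot(x,y); th=r/s["fx"]; d=np.array([x/r*np.sin(th),y/r*np.sin(th),np.cos(th)]) if r>0 else np.array([0,0,1.])
    R=np.array(s["R"]);t=np.array(s["t"]); return -R.T@t, R.T@d
def fplane(s,u,v,z):
    c,d=fray(s,u,v); return c+d*(z-c[2])/d[2]
E
python3 - <<'E'
from h import *
s=pickle.load(open("w1.pkl","rb"))
m=lowsat(s,70)
c,wh,h=blob(m,288,203,40); print(c,wh)
P=np.array([fplane(s,*p[0],.066)[:2] for p in h])
print(cv2.minEnclosingCircle((P*1000).astype(np.float32)), fplane(s,*c,.05))
c,wh,h=blob(m,310,60,28); P=np.array([fplane(s,*p[0],.062)[:2] for p in h]);print("jar",cv2.minEnclosingCircle((P*1000).astype(np.float32)))
hsv=cv2.cvtColor(s["color"],cv2.COLOR_RGB2HSV)
mm=cv2.medianBlur((hsv[:,:,1]>75).astype(np.uint8)*255,5)
n,l,st,ce=cv2.connectedComponentsWithStats(mm)
for p in [(118,78),(130,183)]:
    k=l[p[1],p[0]]; ys,xs=np.where(l==k); P=np.array([fplane(s,x,y,.019)[:2] for x,y in zip(xs,ys)]); print("coaster",st[k],cv2.minEnclosingCircle((P*1000).astype(np.float32)))
E
```

```text
(287.3556789804529, 205.99590975630758) (67, 76)
((458.9462585449219, -5.757354259490967), 35.68327713012695) [ 0.46075493 -0.00170121  0.05      ]
jar ((439.36151123046875, -137.8226318359375), 22.399005889892578)
coaster [  87   47   63   65 3138] ((646.282958984375, -143.18942260742188), 41.315147399902344)
coaster [  99  152   62   65 3133] ((639.31103515625, -23.907451629638672), 41.42023468017578)
```

Emit:
move_arm(
  increments=[
    [[-1, 5, -10], 0.01],
    [[-1, 5, -20], 0.01],
    [[0, 0, -20], 0],
    [[0, 0, -10], 0],
    [[0, 0, -5], 0],
    [[0, 0, -3], 0],
    [[0, 0, 0], 0],
    [[0, 0, 0], 0],
  ],
)

```text
clock: 2.7
tool_pos: [0.4623, -0.0039, 0.1213]
orientation: [-179.7, 0.1, -90.3]
force: [-0.3, 0.6, -0.2]
opening: 0.0879
```

Emit:
move_arm(
  increments=[
    [[-1, 2, -12], 0],
    [[0, 1, -20], 0],
    [[0, 0, -20], 0],
    [[0, 0, -18], 0],
    [[0, 0, -10], 0],
    [[0, 0, -6], 0],
    [[0, 0, -3], 0],
    [[0, 0, 0], 0],
  ],
)

```text
clock: 3.5
tool_pos: [0.4664, 0.0013, 0.035]
orientation: [-179.0, 0.3, -90.2]
force: [0.9, -0.8, -0.6]
opening: 0.0876
```

Emit:
move_arm(
  increments=[
    [[0, 0, 0], 0],
    [[0, 0, 0], 0],
    [[0, 0, 0], 0],
    [[0, 0, 0], 0],
    [[0, 0, 0], 0],
    [[0, 0, 0], 0],
    [[0, 0, 0], 0],
    [[0, 0, 0], 0],
  ],
  jaw=-1,
)

```text
clock: 4.3
tool_pos: [0.4666, 0.0014, 0.0365]
orientation: [-178.9, 0.4, -90.2]
force: [-0.4, -0.2, -1.7]
opening: 0.0603
```

Emit:
move_arm(
  increments=[
    [[0, 0, 10], 0],
    [[0, 0, 20], 0],
    [[0, 0, 20], 0],
    [[10, 6, 15], 0],
    [[20, 12, 0], 0],
    [[20, 12, 0], 0],
    [[15, 9, 0], 0],
    [[10, 6, 0], 0],
  ],
)

```text
clock: 5.1
tool_pos: [0.5423, 0.0469, 0.1095]
orientation: [-178.9, 0.4, -90.3]
force: [-0.2, -0.4, -2.2]
opening: 0.06
```

Remaining: dx 81, dy 50, dz about -54.

Emit:
move_arm(
  increments=[
    [[12, 8, 0], 0],
    [[20, 12, 0], 0],
    [[20, 12, 0], 0],
    [[14, 9, 0], 0],
    [[8, 5, -5], 0],
    [[4, 2, -10], 0],
    [[1, 1, -6], 0],
    [[0, 0, -2], 0],
  ],
)

```text
clock: 5.9
tool_pos: [0.6237, 0.0981, 0.0843]
orientation: [-179.1, 0.4, -90.3]
force: [-0.5, 0.6, -2.6]
opening: 0.0605
```

```bash
python3 - <<'E'
from h import *
o=ctrl.get_obs();print(o["tool_pos"],o["orientation"],o["force"])
s=cam("wrist");cv2.imwrite("pics/w2.png",s["color"][:,:,::-1]);pickle.dump(s,open("w2.pkl","wb"))
s=cam("top");cv2.imwrite("pics/t2.png",s["color"][:,:,::-1])
s=cam("side");cv2.imwrite("pics/s2.png",s["color"][:,:,::-1])
E
```

```text
[0.62367894 0.09811207 0.08428112] [-179.06550294    0.39480417  -90.3337972 ] [-0.51227899  0.61397442 -2.62340803]
```

View pics/w2.png

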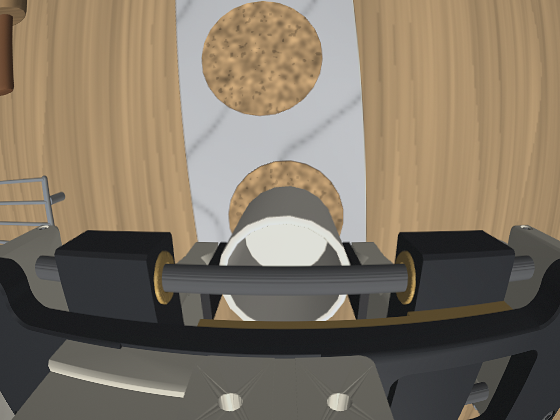

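View pics/s2.png

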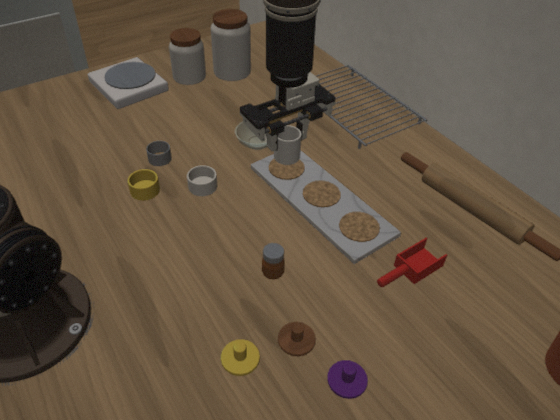

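The pot hangs upright over the coaster nearest the dish: in the wrist view the coaster shows at (287,205) just behind the pot, and in the side view the pot is at (288,145). I'll lower it.

Emit:
move_arm(
  increments=[
    [[0, -1, -4], 0],
    [[0, -1, -6], 0],
    [[0, 0, -5], 0],
    [[0, 0, -4], 0],
    [[0, 0, -3], 0],
    [[0, 0, -2], 0],
    [[0, 0, -1], 0],
    [[0, 0, 0], 0],
  ],
)

```text
clock: 6.85
tool_pos: [0.6238, 0.0955, 0.0595]
orientation: [-178.9, 0.5, -90.3]
force: [0.3, 0.6, -2.6]
opening: 0.0598
```

Emit:
move_arm(
  increments=[
    [[0, 1, -1], 0],
    [[0, 0, -1], 0],
    [[0, 0, -1], 0],
    [[0, 0, -1], 0],
    [[0, 0, 0], 0],
    [[0, 0, 0], 0],
    [[0, 0, 0], 0],
    [[0, 0, 0], 0],
  ],
)

```text
clock: 7.65
tool_pos: [0.6242, 0.0968, 0.0557]
orientation: [-178.9, 0.5, -90.3]
force: [0.4, -0.3, -3.1]
opening: 0.0605
```

Emit:
move_arm(
  increments=[
    [[0, 0, -0.5], 0],
    [[0, 0, -0.5], 0],
    [[0, 0, -0.5], 0],
    [[0, 0, -0.5], 0],
    [[0, 0, 0], 0],
    [[0, 0, 0], 0],
    [[0, 0, 0], 0],
    [[0, 0, 0], 0],
  ],
)

```text
clock: 8.45
tool_pos: [0.6243, 0.0969, 0.0554]
orientation: [-178.8, 0.5, -90.3]
force: [-2.7, 0.5, 2.2]
opening: 0.06
```

Emit:
move_arm(
  increments=[
    [[0, 0, 0], 0],
    [[0, 0, 0], 0],
    [[0, 0, 0], 0],
    [[0, 0, 5], 0],
    [[0, 0, 15], 0],
    [[0, 0, 20], 0],
    [[0, 0, 20], 0],
    [[-10, 5, 10], 0],
  ],
  jaw=1,
)

```text
clock: 9.25
tool_pos: [0.6151, 0.1014, 0.1263]
orientation: [-178.8, 0.4, -90.4]
force: [1.2, -0.1, 0.4]
opening: 0.0878
```

Emit:
move_arm(
  increments=[
    [[-20, 6, 0], 0],
    [[-30, 9, 0], 0],
    [[-35, 10, 0], 0],
    [[-35, 10, 0], 0],
    [[-28, 8, 0], 0],
    [[-15, 5, 0], 0],
    [[-8, 3, 0], 0],
    [[-3, 2, 0], 0],
  ],
)

```text
clock: 10.05
tool_pos: [0.431, 0.1562, 0.1279]
orientation: [-178.6, 0.6, -90.4]
force: [0.6, 0.2, -0.4]
opening: 0.0876
```

```bash
python3 - <<'E'
from h import *
T=cam("top");S=cam("side");pickle.dump((T,S),open("s3.pkl","wb"))
cv2.imwrite("pics/t3.png",T["color"][:,:,::-1]); cv2.imwrite("pics/s3.png",S["color"][:,:,::-1])
s=cam("wrist");cv2.imwrite("pics/w3.png",s["color"][:,:,::-1]);pickle.dump(s,open("w3.pkl","wb"))
o=ctrl.get_obs();print(o["tool_pos"],o["orientation"],o["force"])
E
```

```text
[0.43221753 0.15617629 0.12778526] [-178.61983563    0.61691891  -90.43104603] [-0.32931251 -0.38709677  1.02192015]
```

View pics/t3.png

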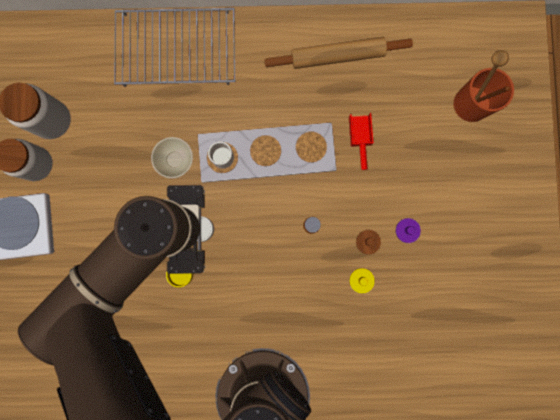

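View pics/s3.png

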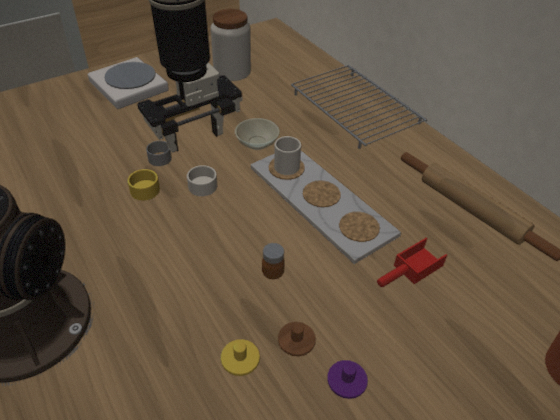

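View pics/w3.png

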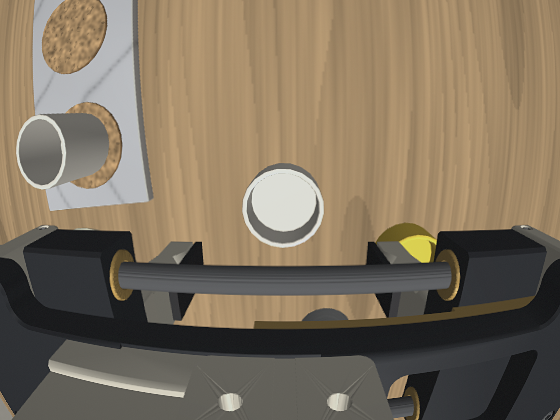

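Tall ramekin stands on the coaster nearest the dish: in the top view its rim is at (220,156), and in the side view it's at (288,157). The wrist view shows the low pot at (283,208). Measuring both now.

```bash
python3 - <<'E'
from h import *
s=pickle.load(open("w3.pkl","rb")); T,S=pickle.load(open("s3.pkl","rb"))
m=lowsat(s,70)
c,wh,h=blob(m,283,206,45); print(c,wh)
print(fplane(s,*c,.018),fplane(s,*c,.026))
print("yellow", fplane(s,405,240,.036))
# rim ellipse: brightest pixels
g=cv2.cvtColor(s["color"],cv2.COLOR_RGB2GRAY)
# tall pot on coaster: bright, via white mask (value)
for n,q,p,r in(("T",T,(221,155),18),("S",S,(288,157),24)):
    crop=q["color"][p[1]-r:p[1]+r,p[0]-r:p[0]+r]; cv2.imwrite(f"pics/c{n}.png",cv2.resize(crop,None,fx=10,fy=10,interpolation=0)[:,:,::-1])
E
```

```text
(282.81123002947106, 205.46359547076156) (82, 85)
[0.43476091 0.15739341 0.018     ] [0.4345253  0.15533346 0.026     ]
yellow [0.3305677  0.18297027 0.036     ]
```

View pics/cT.png

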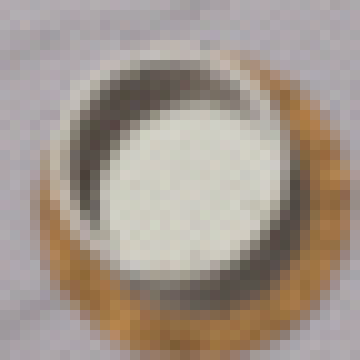

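View pics/cS.png

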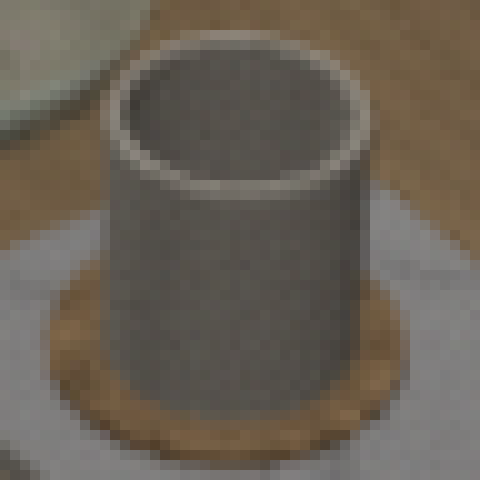

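```bash
python3 - <<'E'
from h import *
T,S=pickle.load(open("s3.pkl","rb"))
print(onplane(T,203+17.5-.5,137+16.4-.5,.085),onplane(S,264+23.7-.5,133+11.4-.5,.085))
X=np.array([.6239,.0957,.085]);print(proj(T,X),proj(S,X))
E
```

```text
[0.62283559 0.09273098 0.085     ] [0.62320836 0.09409256 0.085     ]
(np.float64(218.81691281438202), np.float64(152.50632456642595)) (np.float64(287.059684444531), np.float64(143.42246303484796))
```

Emit:
move_arm(
  increments=[
    [[1, 0, -8], 0],
    [[0, 0, -16], 0],
    [[0, 0, -18], 0],
    [[0, 0, -14], 0],
    [[0, 0, -8], 0],
    [[0, 0, -4], 0],
    [[0, 0, -2], 0],
    [[0, 0, 0], 0],
  ],
)

```text
clock: 11.0
tool_pos: [0.4373, 0.1549, 0.0518]
orientation: [-178.7, 0.5, -90.7]
force: [-0.9, 0.1, 0.7]
opening: 0.0874
```

Emit:
move_arm(
  increments=[
    [[-1, 0, -5], 0],
    [[-1, 0, -9], 0],
    [[0, 0, -10], 0],
    [[0, 0, -8], 0],
    [[0, 0, -4], 0],
    [[0, 0, -2], 0],
    [[0, 0, -1], 0],
    [[0, 0, 0], 0],
  ],
)

```text
clock: 11.8
tool_pos: [0.4357, 0.1555, 0.0104]
orientation: [-178.6, 0.6, -90.7]
force: [-0.6, 1.0, 0.0]
opening: 0.0876
```

Emit:
move_arm(
  increments=[
    [[0, 0, 0], 0],
    [[0, 0, 0], 0],
    [[0, 0, 0], 0],
    [[0, 0, 0], 0],
    [[0, 0, 0], 0],
    [[0, 0, 0], 0],
    [[0, 0, 10], 0],
    [[0, 0, 20], 0],
  ],
  jaw=-1,
)

```text
clock: 12.6
tool_pos: [0.4343, 0.1542, 0.0401]
orientation: [-178.8, 0.4, -90.7]
force: [-0.3, 0.3, -2.7]
opening: 0.0651
```

Emit:
move_arm(
  increments=[
    [[0, 0, 20], 0],
    [[8, -10, 25], 0],
    [[14, -20, 15], 0],
    [[20, -28, 0], 0],
    [[22, -30, 0], 0],
    [[22, -30, 0], 0],
    [[22, -30, 0], 0],
    [[22, -30, 0], 0],
  ],
)

```text
clock: 13.4
tool_pos: [0.568, -0.0266, 0.113]
orientation: [-178.3, 0.7, -90.2]
force: [0.7, 1.2, -1.4]
opening: 0.0652
```

Emit:
move_arm(
  increments=[
    [[20, -29, 0], 0],
    [[18, -26, 0], 0],
    [[14, -20, 0], 0],
    [[10, -14, 0], 0],
    [[6, -9, 0], 0],
    [[3, -4, -6], 0],
    [[1, -2, -12], 0],
    [[0, 0, -10], 0],
  ],
)

```text
clock: 14.2
tool_pos: [0.6435, -0.1392, 0.0877]
orientation: [-178.1, 0.7, -90.5]
force: [-1.4, 0.7, -0.7]
opening: 0.0653
```

```bash
python3 - <<'E'
from h import *
o=ctrl.get_obs();print(o["tool_pos"],o["orientation"],o["force"])
s=cam("side");cv2.imwrite("pics/s4.png",s["color"][:,:,::-1])
s=cam("wrist");cv2.imwrite("pics/w4.png",s["color"][:,:,::-1])
E
```

```text
[ 0.64352253 -0.13924255  0.08767297] [-178.14133693    0.74385657  -90.47823077] [-1.40541187  0.70206968 -0.66274127]
```

View pics/s4.png

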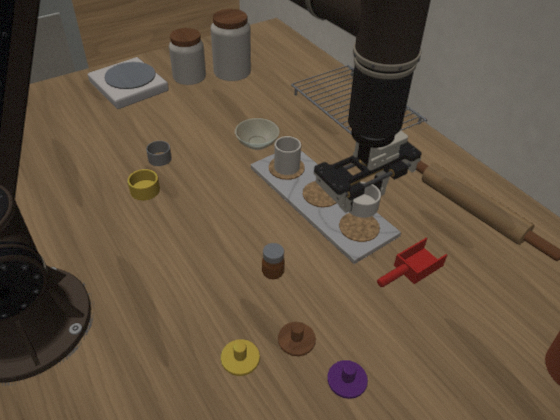

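The side view shows the low pot in the gripper over the farthest coaster (360,226), with the tall pot standing at (288,157). Lowering it.

Emit:
move_arm(
  increments=[
    [[1, -1, -6], 0],
    [[1, -1, -10], 0],
    [[1, 0, -12], 0],
    [[1, 0, -10], 0],
    [[0, 0, -7], 0],
    [[0, 0, -4], 0],
    [[0, 0, -2], 0],
    [[0, 0, 0], 0],
  ],
)

```text
clock: 15.1
tool_pos: [0.6459, -0.1392, 0.0303]
orientation: [-178.4, 0.7, -90.3]
force: [0.3, -0.0, -1.7]
opening: 0.0649
```

Emit:
move_arm(
  increments=[
    [[1, -1, 0], 0],
    [[1, -1, 0], 0],
    [[0, 0, -0.5], 0],
    [[0, 0, -0.5], 0],
    [[0, 0, -0.5], 0],
    [[0, 0, -0.5], 0],
    [[0, 0, 0], 0],
    [[0, 0, 0], 0],
  ],
)

```text
clock: 15.9
tool_pos: [0.6493, -0.1415, 0.0303]
orientation: [-178.2, 0.7, -90.3]
force: [-0.4, -0.1, -1.9]
opening: 0.0653
```

Emit:
move_arm(
  increments=[
    [[-1, 0, -1], 0],
    [[0, 0, -1], 0],
    [[0, 0, -1], 0],
    [[0, 0, -1], 0],
    [[0, 0, -1], 0],
    [[0, 0, 0], 0],
    [[0, 0, 0], 0],
    [[0, 0, 0], 0],
  ],
)

```text
clock: 16.7
tool_pos: [0.6492, -0.1414, 0.0304]
orientation: [-178.0, 0.7, -90.2]
force: [-0.9, 1.0, 0.2]
opening: 0.0652
```

Emit:
move_arm(
  increments=[
    [[-1, 0, -1.5], 0],
    [[0, 0, -1.5], 0],
    [[0, 0, -1.5], 0],
    [[0, 0, -1], 0],
    [[0, 0, 0], 0],
    [[0, 0, 0], 0],
    [[0, 0, 0], 0],
    [[0, 0, 0], 0],
  ],
)

```text
clock: 17.5
tool_pos: [0.6492, -0.1412, 0.0304]
orientation: [-177.9, 0.6, -90.1]
force: [-1.2, 1.6, 2.5]
opening: 0.0651
```

Contact confirmed. Now I'll release it.

Emit:
move_arm(
  increments=[
    [[0, 0, 0], 0],
    [[0, 0, 0], 0],
    [[0, 0, 0], 0],
    [[0, 0, 5], 0],
    [[0, 0, 15], 0],
    [[0, 0, 25], 0],
    [[0, 0, 25], 0],
    [[-10, 15, 15], 0],
  ],
  jaw=1,
)

```text
clock: 18.3
tool_pos: [0.6386, -0.1276, 0.1183]
orientation: [-178.1, 0.5, -90.2]
force: [0.5, 0.7, -0.8]
opening: 0.0874
```

Emit:
move_arm(
  increments=[
    [[-10, 18, 0], 0],
    [[-18, 30, 0], 0],
    [[-20, 36, 0], 0],
    [[-20, 36, 0], 0],
    [[-20, 36, 0], 0],
    [[-20, 36, 0], 0],
    [[-20, 36, 0], 0],
    [[-20, 36, 0], 0],
  ],
)

```text
clock: 19.1
tool_pos: [0.4908, 0.1423, 0.1338]
orientation: [-176.9, 0.8, -90.4]
force: [1.2, 1.4, -0.2]
opening: 0.0876
```

Emit:
move_arm(
  increments=[
    [[-20, 36, 0], 0],
    [[-20, 34, 0], 0],
    [[-16, 28, 0], 0],
    [[-12, 20, 0], 0],
    [[-8, 14, 0], 0],
    [[-5, 8, 0], 0],
    [[-3, 5, 0], 0],
    [[-2, 2, 0], 0],
  ],
)

```text
clock: 19.9
tool_pos: [0.4006, 0.301, 0.145]
orientation: [-176.3, 1.4, -90.0]
force: [-0.6, 0.1, -0.7]
opening: 0.0878
```

```bash
python3 - <<'E'
from h import *
T=cam("top");S=cam("side");pickle.dump((T,S),open("s5.pkl","wb"))
cv2.imwrite("pics/t5.png",T["color"][:,:,::-1])
s=cam("wrist");cv2.imwrite("pics/w5.png",s["color"][:,:,::-1]);pickle.dump(s,open("w5.pkl","wb"))
o=ctrl.get_obs();print(o["tool_pos"],o["orientation"],o["force"])
a=cv2.resize(T["color"][125:175,190:345],None,fx=4.5,fy=4.5,interpolation=0)[:,:,::-1]
b=cv2.resize(S["color"][130:250,250:400],None,fx=4.5,fy=4.5,interpolation=0)[:,:,::-1]
cv2.imwrite("pics/tc5.png",a);cv2.imwrite("pics/sc5.png",b)
E
```

```text
[0.40068568 0.3002508  0.14451257] [-176.36210566    1.40020266  -90.05283284] [-0.22724717  0.39807257 -0.25481458]
```

View pics/tc5.png

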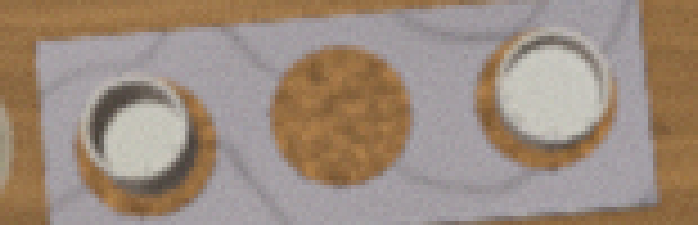

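View pics/sc5.png

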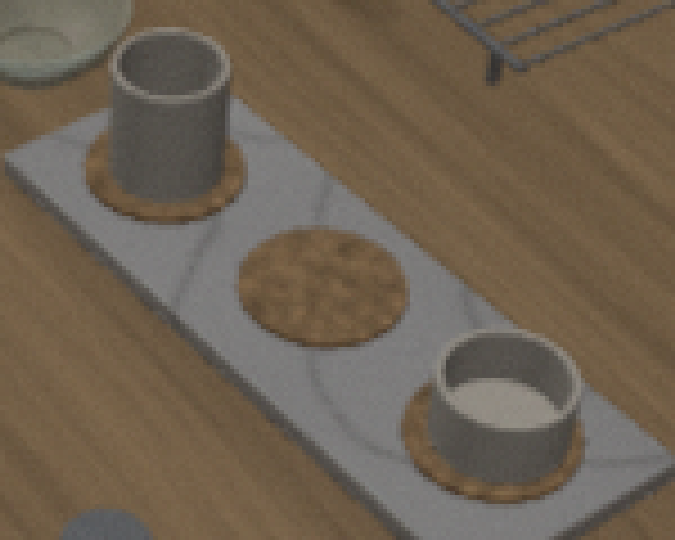

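View pics/w5.png

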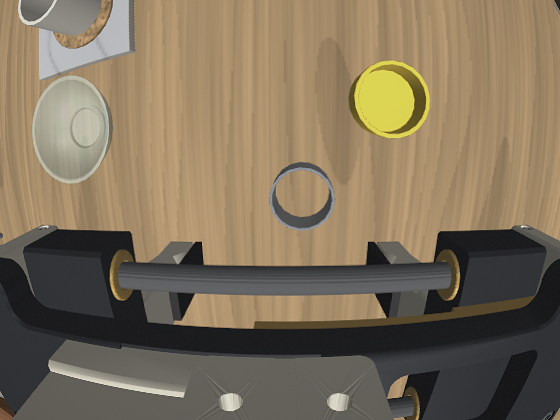

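The top and side crops show both pots standing upright, with the low pot slightly toward +x on its coaster. The wrist view shows the cutter at (302,196). Measuring these.

```bash
python3 - <<'E'
from h import *
T,S=pickle.load(open("s5.pkl","rb")); s=pickle.load(open("w5.pkl","rb"))
# rim: crop bounds -> px
f=4.5
rt=(190+(495+609)/2/f-.5,125+(27+148)/2/f-.5); rs=(250+(436+582)/2/f-.5,130+(330+427)/2/f-.5)
print("low rim",onplane(T,*rt,.055),onplane(S,*rs,.055),tri(T,rt,S,rs))
# coaster bottom-edge etc
ct=(190+(477+615)/2/f-.5,125+(170-69)/f-.5); print("coast",onplane(T,*ct,.019))
mt=lowsat(s,70)
c,wh,h=blob(mt,302,196,40);print(c,wh,fplane(s,*c,.017),fplane(s,*c,.025))
P=np.array([fplane(s,*p[0],.034)[:2] for p in h]);print(cv2.minEnclosingCircle((P*1000).astype(np.float32)))
E
```

```text
low rim [ 0.64698931 -0.14210967  0.055     ] [ 0.64901511 -0.14365832  0.055     ] (array([ 0.64811529, -0.14286093,  0.054618  ]), np.float64(2.495376124278447))
coast [ 0.64627778 -0.14095165  0.019     ]
(301.69327590332614, 196.4753768844221) (66, 69) [0.39216324 0.29948203 0.017     ] [0.39210055 0.29754225 0.025     ]
((391.55584716796875, 295.73431396484375), 29.988597869873047)
```

Emit:
move_arm(
  increments=[
    [[-3, -1, -8], 0],
    [[-3, -1, -16], 0],
    [[-3, 0, -20], 0],
    [[-1, 0, -20], 0],
    [[0, 0, -12], 0],
    [[0, 0, -7], 0],
    [[0, 0, -3], 0],
    [[0, 0, 0], 0],
  ],
)

```text
clock: 20.85
tool_pos: [0.3907, 0.2926, 0.0525]
orientation: [-176.5, 1.3, -90.5]
force: [0.2, 0.8, -0.2]
opening: 0.0876
```

Emit:
move_arm(
  increments=[
    [[1, 3, -4], 0],
    [[1, 3, -9], 0],
    [[0, 1, -11], 0],
    [[0, 0, -9], 0],
    [[0, 0, -5], 0],
    [[0, 0, -2], 0],
    [[0, 0, -1], 0],
    [[0, 0, 0], 0],
  ],
)

```text
clock: 21.65
tool_pos: [0.3942, 0.3023, 0.0102]
orientation: [-176.3, 1.5, -90.4]
force: [-0.2, -0.2, -0.0]
opening: 0.0875
```

Emit:
move_arm(
  increments=[
    [[0, -2, 0], 0],
    [[0, -1, 0], 0],
    [[0, 0, 0], 0],
    [[0, 0, 0], 0],
    [[0, 0, 0], 0],
    [[0, 0, 0], 0],
    [[0, 0, 0], 0],
    [[0, 0, 0], 0],
  ],
)

```text
clock: 22.45
tool_pos: [0.3947, 0.2997, 0.0115]
orientation: [-176.2, 1.6, -90.4]
force: [0.4, -0.2, -0.3]
opening: 0.0877
```

Emit:
move_arm(
  increments=[
    [[0, 0, 0], 0],
    [[0, 0, 0], 0],
    [[0, 0, 0], 0],
    [[0, 0, 0], 0],
    [[0, 0, 0], 0],
    [[0, 0, 0], 0],
    [[0, 0, 10], 0],
    [[0, 0, 20], 0],
  ],
  jaw=-1,
)

```text
clock: 23.25
tool_pos: [0.3934, 0.2978, 0.0403]
orientation: [-176.4, 1.3, -90.5]
force: [0.5, 1.0, -1.1]
opening: 0.0562
```

Emit:
move_arm(
  increments=[
    [[0, 0, 30], 0],
    [[5, -6, 35], 0],
    [[14, -18, 20], 0],
    [[20, -26, 5], 0],
    [[22, -29, 0], 0],
    [[22, -29, 0], 0],
    [[22, -29, 0], 0],
    [[22, -29, 0], 0],
  ],
)

```text
clock: 24.05
tool_pos: [0.5231, 0.1298, 0.1445]
orientation: [-176.0, 1.8, -89.9]
force: [0.6, -0.0, 0.4]
opening: 0.0561
```

Emit:
move_arm(
  increments=[
    [[22, -29, 0], 0],
    [[22, -28, 0], 0],
    [[20, -26, 0], 0],
    [[16, -20, 0], 0],
    [[12, -15, 0], 0],
    [[8, -10, 0], 0],
    [[5, -6, 0], 0],
    [[2, -3, 0], 0],
  ],
)

```text
clock: 24.85
tool_pos: [0.634, -0.0174, 0.1491]
orientation: [-176.0, 1.9, -90.1]
force: [-0.2, 0.5, -0.9]
opening: 0.0566
```

Need dx +6, dy -2.6, dz -118.

Emit:
move_arm(
  increments=[
    [[2, -1, -10], 0],
    [[2, -1, -18], 0],
    [[1, 0, -22], 0],
    [[0, 0, -18], 0],
    [[0, 0, -10], 0],
    [[0, 0, -5], 0],
    [[0, 0, -2], 0],
    [[0, 0, 0], 0],
  ],
)

```text
clock: 25.65
tool_pos: [0.6372, -0.0153, 0.0602]
orientation: [-175.9, 2.0, -89.8]
force: [0.4, 0.4, -0.4]
opening: 0.0563
```

```bash
python3 - <<'E'
from h import *
o=ctrl.get_obs();print(o["tool_pos"],o["orientation"],o["force"])
s=cam("side");cv2.imwrite("pics/s6.png",s["color"][:,:,::-1])
s=cam("wrist");cv2.imwrite("pics/w6.png",s["color"][:,:,::-1])
E
```

```text
[ 0.63716029 -0.0152531   0.06022251] [-175.92714655    1.95395947  -89.81797772] [ 0.4172862  0.4445692 -0.4046037]
```

View pics/s6.png

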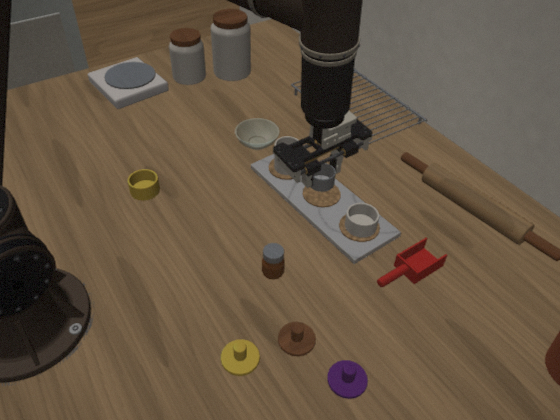

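View pics/w6.png

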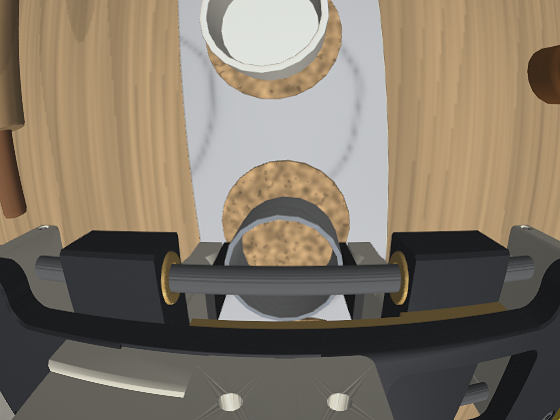

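The side and wrist views show the cutter held over the middle coaster, just short of its centre. Adjusting and lowering.

Emit:
move_arm(
  increments=[
    [[1, -2, -3], 0],
    [[1, -2, -6], 0],
    [[0, -1, -7], 0],
    [[0, 0, -5], 0],
    [[0, 0, -3], 0],
    [[0, 0, -1], 0],
    [[0, 0, 0], 0],
    [[0, 0, 0], 0],
  ],
)

```text
clock: 26.55
tool_pos: [0.6406, -0.021, 0.035]
orientation: [-175.7, 2.0, -89.8]
force: [0.5, 0.8, -0.1]
opening: 0.0562
```

Emit:
move_arm(
  increments=[
    [[0, 0, -1], 0],
    [[0, 0, -1], 0],
    [[0, 0, -1], 0],
    [[0, 0, -1], 0],
    [[0, 0, -1], 0],
    [[0, 0, -1], 0],
    [[0, 0, 0], 0],
    [[0, 0, 0], 0],
  ],
)

```text
clock: 27.35
tool_pos: [0.6413, -0.0207, 0.031]
orientation: [-175.6, 2.0, -89.8]
force: [-0.7, -0.3, -0.1]
opening: 0.0562
```

Emit:
move_arm(
  increments=[
    [[0, 0, -1], 0],
    [[0, 0, -1], 0],
    [[0, 0, -1], 0],
    [[0, 0, -1], 0],
    [[0, 0, 0], 0],
    [[0, 0, 0], 0],
    [[0, 0, 0], 0],
    [[0, 0, 0], 0],
  ],
)

```text
clock: 28.15
tool_pos: [0.6416, -0.0205, 0.0307]
orientation: [-175.5, 2.0, -89.7]
force: [-1.8, 1.6, 2.7]
opening: 0.0561
```

Emit:
move_arm(
  increments=[
    [[0, 0, 0], 0],
    [[0, 0, 0], 0],
    [[0, 0, 0], 0],
    [[0, 0, 5], 0],
    [[0, 0, 15], 0],
    [[0, 0, 25], 0],
    [[-5, -5, 30], 0],
    [[-15, -15, 20], 0],
  ],
  jaw=1,
)

```text
clock: 28.95
tool_pos: [0.6201, -0.0404, 0.1249]
orientation: [-175.9, 1.9, -89.6]
force: [-0.6, -0.6, 0.6]
opening: 0.0879
```

Emit:
move_arm(
  increments=[
    [[-18, -20, 0], 0],
    [[-22, -24, 0], 0],
    [[-22, -24, 0], 0],
    [[-22, -24, 0], 0],
    [[-22, -24, 0], 0],
    [[-22, -24, 0], 0],
    [[-20, -22, 0], 0],
    [[-18, -20, 0], 0],
  ],
  jaw=0.05,
)

```text
clock: 29.75
tool_pos: [0.451, -0.227, 0.1333]
orientation: [-175.2, 1.9, -89.4]
force: [0.8, 0.7, -0.4]
opening: 0.0463
```

Emit:
move_arm(
  increments=[
    [[-16, -16, 0], 0],
    [[-12, -12, 0], 0],
    [[-8, -9, 0], 0],
    [[-5, -6, 0], 0],
    [[-3, -3, 0], 0],
    [[-1, -1, 0], 0],
    [[0, 0, 0], 0],
    [[0, 0, 0], 0],
  ],
)

```text
clock: 30.55
tool_pos: [0.4031, -0.2777, 0.1355]
orientation: [-175.0, 1.8, -89.5]
force: [-0.5, -0.4, 0.2]
opening: 0.0459
```

```bash
python3 - <<'E'
from h import *
T=cam("top");S=cam("side");pickle.dump((T,S),open("s7.pkl","wb"))
cv2.imwrite("pics/t7.png",T["color"][:,:,::-1]); 
s=cam("wrist");cv2.imwrite("pics/w7.png",s["color"][:,:,::-1]);pickle.dump(s,open("w7.pkl","wb"))
o=ctrl.get_obs();print(o["tool_pos"],o["orientation"],o["force"])
a=cv2.resize(T["color"][125:175,190:345],None,fx=4.5,fy=4.5,interpolation=0)[:,:,::-1]
b=cv2.resize(S["color"][130:250,250:400],None,fx=4.5,fy=4.5,interpolation=0)[:,:,::-1]
cv2.imwrite("pics/tc7.png",a);cv2.imwrite("pics/sc7.png",b)
E
```

```text
[ 0.40300827 -0.27763845  0.13545277] [-175.01746077    1.81730526  -89.49684836] [-0.10726194 -0.14834801  0.59159012]
```

View pics/tc7.png

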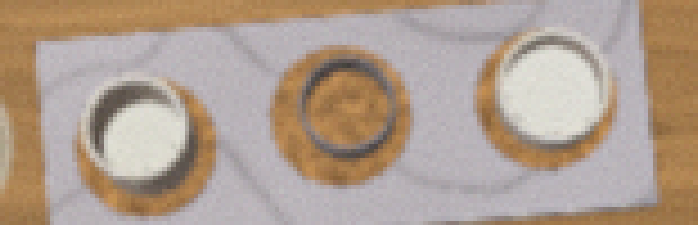

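View pics/sc7.png

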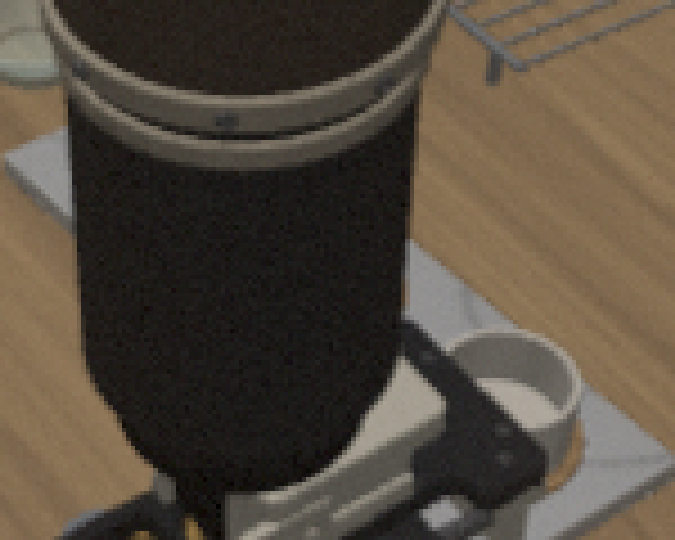

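View pics/w7.png

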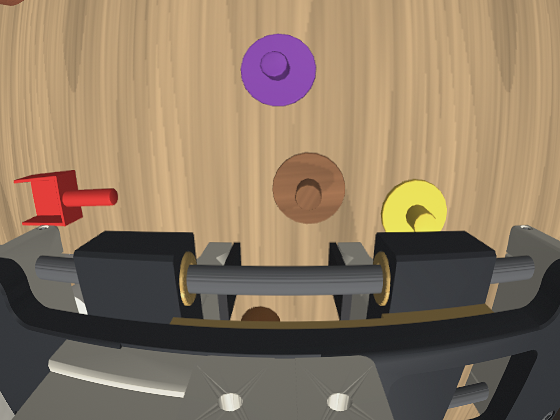

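The top crop shows the cutter standing near the middle of the middle coaster. The wrist view shows the wooden lid's disc at (309,187) with its knob at (308,196).

```bash
python3 - <<'E'
from h import *
T,S=pickle.load(open("s7.pkl","rb")); s=pickle.load(open("w7.pkl","rb")); f=4.5
print("cutter",onplane(T,190+348.5/f-.5,125+106/f-.5,.053),"coaster",onplane(T,190+341/f-.5,125+115/f-.5,.019))
c=s["color"].astype(int); m=((c[:,:,0]*10>c[:,:,2]*21)).astype(np.uint8)*255
hsv=cv2.cvtColor(s["color"],cv2.COLOR_RGB2HSV)
print(hsv[170,309],hsv[170,360],hsv[187,290],hsv[187,250])
m=cv2.medianBlur(((hsv[:,:,0]<13)&(hsv[:,:,1]>100)).astype(np.uint8)*255,5)
q,wh,h=blob(m,309,187,45);print(q,wh)
P=np.array([fplane(s,*p[0],.008)[:2] for p in h]);print(cv2.minEnclosingCircle((P*1000).astype(np.float32)))
print(fplane(s,308,191,.038))
q,wh,h=blob(lidm(T),368,242,22);print(q,wh,onplane(T,*q,.006))
E
```

```text
cutter [ 0.63902635 -0.02505302  0.053     ] coaster [ 0.64039835 -0.01982166  0.019     ]
[ 12 124 140] [ 17  92 188] [ 12 124 150] [ 17  93 204]
(308.7278784648188, 187.52802949538022) (72, 69)
((391.6697692871094, -285.35577392578125), 31.98493194580078)
[ 0.39179797 -0.29005088  0.038     ]Traceback (most recent call last):
  File "<stdin>", line 11, in <module>
  File "h.py", line 18, in blob
    c=max(cs,key=lambda c:cv2.contourArea(cv2.convexHull(c))); h=cv2.convexHull(c); M=cv2.moments(h)
ValueError: max() iterable argument is empty
```

Emit:
move_arm(
  increments=[
    [[-4, -3, -8], 0],
    [[-4, -3, -16], 0],
    [[-3, -2, -18], 0],
    [[0, 0, -14], 0],
    [[0, 0, -8], 0],
    [[0, 0, -4], 0],
    [[0, 0, -2], 0],
    [[0, 0, 0], 0],
  ],
)

```text
clock: 31.5
tool_pos: [0.3909, -0.2857, 0.0611]
orientation: [-175.0, 1.8, -89.4]
force: [1.7, -0.3, 0.2]
opening: 0.0457
```

Emit:
move_arm(
  increments=[
    [[0, 0, -5], 0],
    [[0, 0, -10], 0],
    [[0, 0, -11], 0],
    [[0, 0, -9], 0],
    [[0, 0, -5], 0],
    [[0, 0, -3], 0],
    [[0, 0, -1], 0],
    [[0, 0, 0], 0],
  ],
)

```text
clock: 32.3
tool_pos: [0.3916, -0.2859, 0.0139]
orientation: [-174.9, 1.8, -89.4]
force: [0.1, -0.4, -0.6]
opening: 0.0459
```

Emit:
move_arm(
  increments=[
    [[0, 0, 0], 0],
    [[0, 0, 0], 0],
    [[0, 0, 0], 0],
    [[0, 0, 0], 0],
    [[0, 0, 0], 0],
    [[0, 0, 0], 0],
    [[0, 0, 10], 0],
    [[0, 0, 20], 0],
  ],
  jaw=-1,
)

```text
clock: 33.1
tool_pos: [0.3901, -0.2855, 0.0443]
orientation: [-175.1, 1.8, -89.4]
force: [0.1, -0.1, -0.5]
opening: 0.0218
```

Emit:
move_arm(
  increments=[
    [[0, 0, 30], 0],
    [[0, 0, 40], 0],
    [[8, 12, 35], 0],
    [[14, 22, 10], 0],
    [[18, 30, 0], 0],
    [[18, 30, 0], 0],
    [[18, 30, 0], 0],
    [[18, 30, 0], 0],
  ],
)

```text
clock: 33.9
tool_pos: [0.4865, -0.1291, 0.1739]
orientation: [-174.4, 1.7, -89.8]
force: [0.9, -0.2, -1.6]
opening: 0.0216
```

Emit:
move_arm(
  increments=[
    [[18, 30, 0], 0],
    [[18, 30, 0], 0],
    [[18, 30, 0], 0],
    [[18, 30, 0], 0],
    [[16, 26, 0], 0],
    [[12, 20, 0], 0],
    [[8, 14, 0], 0],
    [[4, 8, 0], 0],
  ],
)

```text
clock: 34.7
tool_pos: [0.6035, 0.0709, 0.18]
orientation: [-174.0, 1.8, -89.6]
force: [-0.7, -0.6, -1.2]
opening: 0.0222
```

Remaining: dx 20, dy 23.5, dz to about -60 so I can look first.

Emit:
move_arm(
  increments=[
    [[6, 7, -6], 0],
    [[6, 8, -12], 0],
    [[4, 5, -14], 0],
    [[2, 2, -12], 0],
    [[1, 1, -8], 0],
    [[0, 0, -5], 0],
    [[0, 0, -2], 0],
    [[0, 0, 0], 0],
  ],
)

```text
clock: 35.5
tool_pos: [0.6217, 0.0928, 0.114]
orientation: [-174.3, 1.7, -89.7]
force: [0.2, 0.2, -0.0]
opening: 0.0219
```

```bash
python3 - <<'E'
from h import *
T=cam("top");S=cam("side");pickle.dump((T,S),open("s8.pkl","wb"))
s=cam("wrist");cv2.imwrite("pics/w8.png",s["color"][:,:,::-1])
o=ctrl.get_obs();print(o["tool_pos"],o["orientation"],o["force"])
b=cv2.resize(S["color"][60:260,220:400],None,fx=3,fy=3,interpolation=0)[:,:,::-1]
cv2.imwrite("pics/sc8.png",b)
E
```

```text
[0.62216404 0.09312131 0.11488887] [-174.17563361    1.77170708  -89.72227313] [-0.77946806  1.04404122 -0.54798263]
```

View pics/sc8.png

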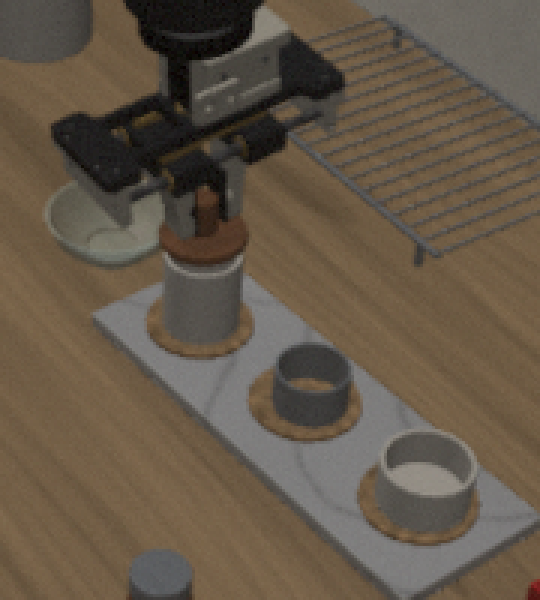

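View pics/w8.png

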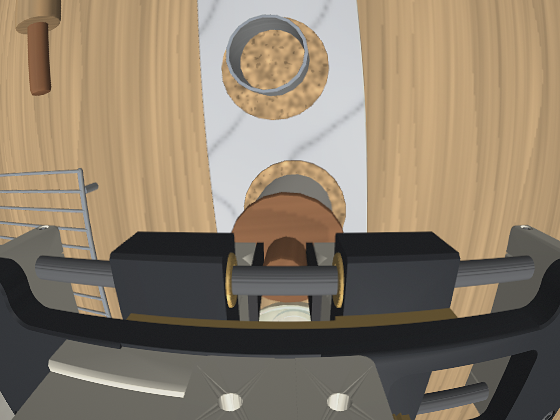

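The side crop shows the lid level and centred over the tall pot, both near crop column 203. It also shows the cutter about 4 mm off its coaster's centre, which I'll fix after the lid.

Emit:
move_arm(
  increments=[
    [[1, 1, -2], 0],
    [[0.5, 0.5, -3], 0],
    [[0, 0, -3], 0],
    [[0, 0, -2], 0],
    [[0, 0, -1], 0],
    [[0, 0, -1], 0],
    [[0, 0, 0], 0],
    [[0, 0, 0], 0],
  ],
)

```text
clock: 36.45
tool_pos: [0.6244, 0.095, 0.1034]
orientation: [-174.0, 1.8, -89.7]
force: [-1.4, 0.4, 0.0]
opening: 0.0219
```

Emit:
move_arm(
  increments=[
    [[0, 0, -1], 0],
    [[0, 0, -1], 0],
    [[0, 0, -1], 0],
    [[0, 0, -1], 0],
    [[0, 0, -0.5], 0],
    [[0, 0, 0], 0],
    [[0, 0, 0], 0],
    [[0, 0, 0], 0],
  ],
)

```text
clock: 37.25
tool_pos: [0.6248, 0.0951, 0.1008]
orientation: [-173.9, 1.8, -89.7]
force: [-0.6, -0.7, 1.2]
opening: 0.0216
```

Emit:
move_arm(
  increments=[
    [[0, 0, -1], 0],
    [[0, 0, -1], 0],
    [[0, 0, -1], 0],
    [[0, 0, -1], 0],
    [[0, 0, 0], 0],
    [[0, 0, 0], 0],
    [[0, 0, 0], 0],
    [[0, 0, 0], 0],
  ],
)

```text
clock: 38.05
tool_pos: [0.625, 0.0951, 0.1007]
orientation: [-173.8, 1.8, -89.6]
force: [-2.8, -0.1, 3.1]
opening: 0.0221
```

Emit:
move_arm(
  increments=[
    [[0, 0, 0], 0],
    [[0, 0, 0], 0],
    [[0, 0, 0], 0],
    [[0, 0, 4], 0],
    [[0, 0, 10], 0],
    [[0, 0, 20], 0],
    [[0, 0, 20], 0],
    [[0, 0, 15], 0],
  ],
  jaw=0.2,
)

```text
clock: 38.85
tool_pos: [0.624, 0.0944, 0.1705]
orientation: [-174.1, 1.7, -89.6]
force: [0.5, 0.0, 0.3]
opening: 0.0524
```

Emit:
move_arm(
  increments=[
    [[-20, -10, 5], 0],
    [[-30, -20, 0], 0],
    [[-30, -30, 0], 0],
    [[-30, -40, 0], 0],
    [[-20, -40, 0], 0],
    [[-15, -30, 0], 0],
    [[-10, -15, 0], 0],
    [[0, 0, 0], 0],
  ],
)

```text
clock: 39.65
tool_pos: [0.4661, -0.0943, 0.1863]
orientation: [-173.2, 1.9, -89.4]
force: [0.3, 0.2, 0.5]
opening: 0.0523
```

```bash
python3 - <<'E'
from h import *
T=cam("top");S=cam("side");pickle.dump((T,S),open("s9.pkl","wb"))
cv2.imwrite("pics/t9.png",T["color"][:,:,::-1])
o=ctrl.get_obs();print(o["tool_pos"],o["orientation"],o["force"])
a=cv2.resize(T["color"][120:185,190:345],None,fx=5,fy=5,interpolation=0)[:,:,::-1]
b=cv2.resize(S["color"][110:250,250:400],None,fx=4,fy=4,interpolation=0)[:,:,::-1]
cv2.imwrite("pics/tc9.png",a);cv2.imwrite("pics/sc9.png",b)
E
```

```text
[ 0.46759633 -0.09295932  0.1863052 ] [-173.16061591    1.89233944  -89.29575049] [ 0.07583827 -0.44312587  1.20603411]
```

View pics/tc9.png

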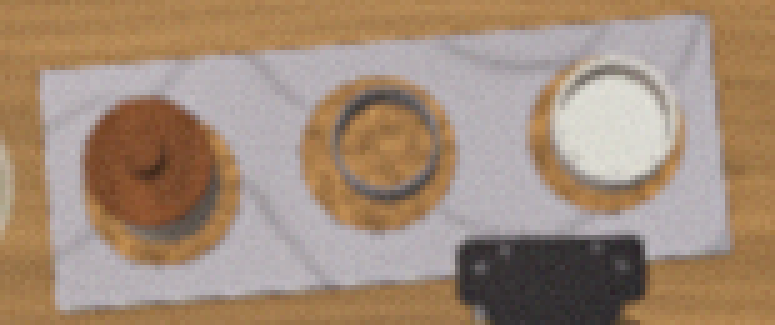

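View pics/sc9.png

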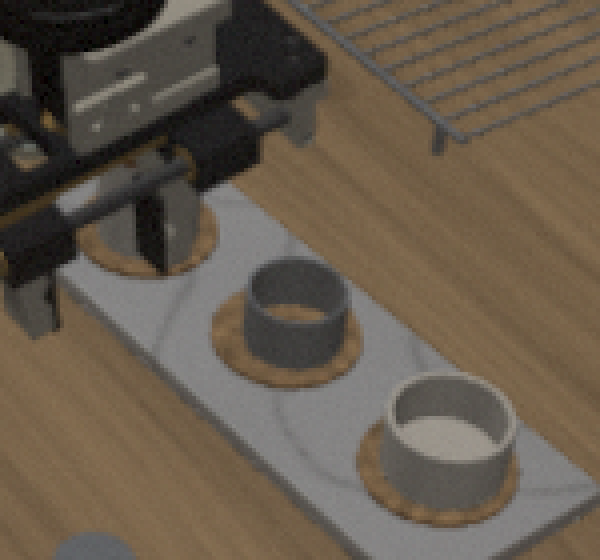

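The top crop shows the lid on the tall pot, and the cutter and low pot both on their coasters. The arm hides part of the side view, so I'll move it aside before measuring.

Emit:
move_arm(
  increments=[
    [[0, 15, 0], 0],
    [[-4, 30, 0], 0],
    [[-8, 45, 0], 0],
    [[-10, 48, 0], 0],
    [[-10, 48, 0], 0],
    [[-10, 48, 0], 0],
    [[-10, 45, 0], 0],
    [[-5, 30, 0], 0],
  ],
  jaw=1,
)

```text
clock: 40.55
tool_pos: [0.4119, 0.2302, 0.1901]
orientation: [-172.8, 2.1, -89.3]
force: [0.5, -0.6, -0.3]
opening: 0.0875
```

Emit:
move_arm(
  increments=[
    [[-5, 20, 0], 0],
    [[0, 10, 0], 0],
    [[0, 5, 0], 0],
    [[0, 0, 0], 0],
    [[0, 0, 0], 0],
    [[0, 0, 0], 0],
    [[0, 0, 0], 0],
    [[0, 0, 0], 0],
  ],
)

```text
clock: 41.35
tool_pos: [0.4058, 0.2724, 0.1905]
orientation: [-172.8, 2.1, -88.8]
force: [0.1, 0.7, -0.3]
opening: 0.0878
```

```bash
python3 - <<'E'
from h import *
T=cam("top");S=cam("side");pickle.dump((T,S),open("s10.pkl","wb"))
o=ctrl.get_obs();print(o["tool_pos"],o["orientation"],o["force"])
a=cv2.resize(T["color"][120:185,190:345],None,fx=5,fy=5,interpolation=0)[:,:,::-1]
b=cv2.resize(S["color"][110:250,250:400],None,fx=4,fy=4,interpolation=0)[:,:,::-1]
cv2.imwrite("pics/tc10.png",a);cv2.imwrite("pics/sc10.png",b)
E
```

```text
[0.40577096 0.27259642 0.19046486] [-172.76268747    2.06366843  -88.82903236] [ 0.15469868  0.31646131 -0.77231237]
```

View pics/tc10.png

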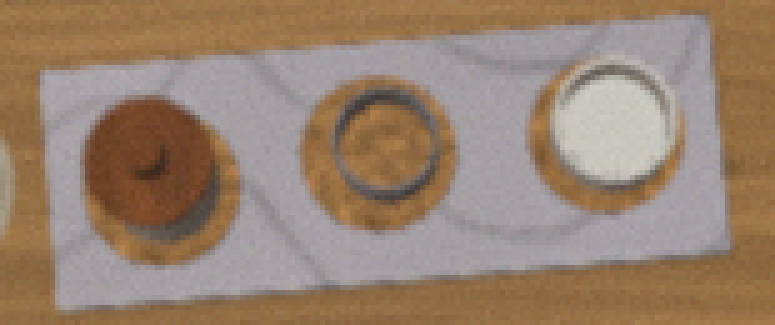

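View pics/sc10.png

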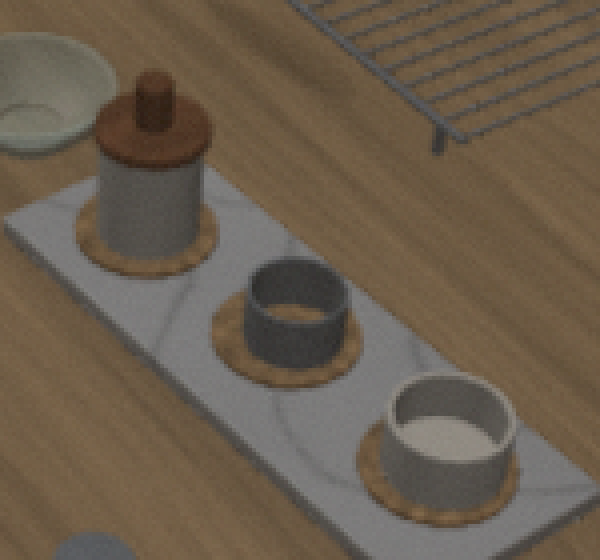

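```bash
python3 - <<'E'
from h import *
T,S=pickle.load(open("s10.pkl","rb"));T0,S0=pickle.load(open("s0.pkl","rb"))
def tp(x,y): return (190+x/5-.5,120+y/5-.5)
def sp(x,y): return (250+x/4-.5,110+y/4-.5)
for n,t,s,z in [("cutter",(386,145),(297.5,291),.053),("low",(614.5,121),(450,416),.055),("lid disc top",(151,162),(154,129),.093)]:
    t=tp(*t);s=sp(*s);print(n,onplane(T,*t,z).round(4),onplane(S,*s,z).round(4),tri(T,t,S,s)[0].round(4))
# automatic: cutter dark mask, low-sat hull
hs=cv2.cvtColor(T["color"],cv2.COLOR_RGB2HSV)
for pt,ps in [((222,157),(287,167)),((266,150),(321,193)),((311,147),(359,226))]:
    for q,p in ((T0,pt),(S0,ps)):
        hsv=cv2.cvtColor(q["color"],cv2.COLOR_RGB2HSV); m=cv2.medianBlur((hsv[:,:,1]>75).astype(np.uint8)*255,3)
        n,l,st,ce=cv2.connectedComponentsWithStats(m); k=l[p[1],p[0]]; print("coaster",onplane(q,*ce[k],.019).round(4),ce[k].round(1),end=" ")
    print()
m=lowsat(T); n,l,st,ce=cv2.connectedComponentsWithStats(m)
for k in range(1,n):
    if 240<ce[k][0]<295 and 135<ce[k][1]<165: print("ring comp",st[k],ce[k], onplane(T,*ce[k],.036))
E
```

```text
cutter [ 0.6379 -0.0244  0.053 ] [ 0.6403 -0.0244  0.053 ] [ 0.6386 -0.025   0.0541]
low [ 0.6476 -0.1427  0.055 ] [ 0.6482 -0.1428  0.055 ] [ 0.6478 -0.1428  0.0552]
lid disc top [0.6239 0.0925 0.093 ] [0.623  0.0911 0.093 ] [0.6242 0.0927 0.0915]
coaster [0.6234 0.0954 0.019 ] [222.  157.3] coaster [0.622 0.093 0.019] [286.  167.1] 
coaster [ 0.6397 -0.0196  0.019 ] [265.2 150.3] coaster [ 0.6383 -0.0221  0.019 ] [321.2 193.6] 
coaster [ 0.6473 -0.141   0.019 ] [310.8 146.6] coaster [ 0.6459 -0.1433  0.019 ] [359.  226.4] 
ring comp [ 197  123  140   60 4961] [272.34831687 151.69905261] [ 0.6324026  -0.03867282  0.036     ]
ring comp [256 137  22  23 163] [266.58895706 147.77300613] [ 0.64312349 -0.02378123  0.036     ]
```

The lid, tall ramekin and low ramekin are all within about 3 mm of their coaster centres, and the cutter within about 2 to 5 mm. All are standing flat. A regrasp beside the lidded pot would risk more than it gains, so I'll leave them. One last check that the bystanders haven't moved, then hand in.

```bash
python3 - <<'E'
from h import *
T,S=pickle.load(open("s10.pkl","rb"));T0,S0=pickle.load(open("s0.pkl","rb"))
for n,(x0,x1,y0,y1) in {"dish":(150,196,135,182),"scoop":(345,378,108,176),"jar":(300,326,212,238),"purple":(390,425,214,248),"yel lid":(345,380,264,297)}.items():
    d=np.abs(T["color"][y0:y1,x0:x1].astype(int)-T0["color"][y0:y1,x0:x1]); print(n,d.mean().round(1),(d.max(2)>45).sum())
d=np.abs(S["color"][230:300,230:460].astype(int)-S0["color"][230:300,230:460]);print((d.max(2)>45).sum())
o=ctrl.get_obs();print(o["clock"],o["tool_pos"],o["force"],np.abs(o["qvel"]).max())
print(ctrl.close_job())
E
```

```text
dish 6.4 0
scoop 6.2 0
jar 6.1 0
purple 5.8 0
yel lid 6.0 0
0
41.45 [0.40577096 0.27259642 0.19046486] [ 0.15469868  0.31646131 -0.77231237] 0.3068132453761123
the job is handed in; nothing more can be done
None
```

The job is done and handed in at 41.5 s. The order was tall ramekin, low ramekin, cutter, then the wooden lid, knob up. I lowered each piece until the wrist force showed contact before letting go.

**Final positions** (top and side views, about 2 mm calibration):

| Piece | Coaster | Off the coaster's centre |
|---|---|---|
| Tall ramekin | next to the dish | 1–3 mm |
| Low ramekin | farthest from the dish | about 2 mm |
| Lid | on the tall ramekin | about 3 mm (1–3 mm from the ramekin's own centre) |
| Cutter | middle | 2–5 mm, the worst |

- **Uprightness:** all four stood upright in the last pictures.
- **Bystanders:** the dish, scoop, jar and the purple and yellow lids showed no change in the pictures from start to end. I did not compare the yellow pot, because the arm was close to it in the last view.
- **Disagreements:** the top and side views differed by up to 2.5 mm in y. I left the cutter as it was rather than regrasp it beside the lidded ramekin.
- **Tool tilt:** the tool drifted to about 7° off vertical by the end. I didn't correct it, since the pieces still settled flat when released.

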